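# Snap the lid onto the mixing tub

## Task

On the paint-shop counter stands an open white mixing tub with a spring hook on each long side. Take the black lid that fits it (the larger of the two loose lids) by its arched grip and push it straight down onto the tub until it sits flat on the rim and both hooks have clicked over its edges, then let go.

Things in the scene. Friction and masses are not known exactly. Their poses are not given: they have to be found in the camera images.
- lid_grip (a point): Mid-point of the grey grip bar on the larger black lid, 48 mm above its underside. Bar: 70 mm along y, 18 wide along x, 20 high, on an end post each side, open below; top 44 mm above the plate. Plate 128 (x) x 106 (y) x 6 mm; under it a plug 96 x 68, 8 deep, on which it stands. About 0.12 kg. z up; same after a half turn. A like lid with an 86 x 70 plate (not listed) is too small.
- tub_mouth (a point): Middle of the mouth, at rim level, 80 mm above the counter, of the fixed white tub: outside 130 (x) x 100 mm (y), walls 6. z up. Lid home: its x, y along the tub's (either way round), bar's mid-point 40 mm above this point. Hooks mid-side at +y and -y: catches 8 mm above the rim, flaring up to 38 mm above it, 64 mm out; they guide a lid up to 8 mm or 8 degrees off. Push: 10-20 N.
- hook_left (a joint): Spring hook, 34 mm wide, on the tub's +y side, hinged near its foot: 0 rad at rest (upright, catch over the rim), growing to at most 0.4 as it is bent outwards. The lid's edge bends it about 0.12 rad on the way down; it springs back to about 0 once clicked over the lid.
- hook_right (a joint): The same spring hook on the tub's -y side, same values.
Not all that is in view belongs to the job. Leave any orange look-alike of the part that bears lid_grip alone.

How it is judged:
At the end, for the whole second after the job is handed in: The larger lid lies flat on the tub's rim (grip bar's middle 40 mm above the mouth point, -5 to +4.5 mm; tilted less than 0.06 rad), within 14 mm of the middle of the tub and 0.17 rad of square with it (either way round), with both hooks sprung back over its edges (each joint under 0.06 rad) (horizontal distance between lid_grip and tub_mouth below 0.014 m and z of lid_grip in the frame of tub_mouth between 0.035 and 0.0445 m and angle between lid_grip's own z axis and vertical below 0.06 rad and angle between the y axis of lid_grip and the y axis of tub_mouth, either way round below 0.17 rad and value of joint each of hook_left, hook_right below 0.06 rad); the robot touches nothing.
It also fails if it takes over 40 s, if anything falls off the work surface, if the arm or the gripper's body presses on something with over 40 N, if the wrist force passes 120 N, or if a joint passes its speed limit or range.

## Robot

A 6-joint arm with a two-finger parallel gripper is mounted at the origin on the work surface. World frame = base frame: x ahead of the robot, y to its left, z up, the work surface at z = 0. Lengths are in m, angles in rad, forces in N, time in s.
With the tool pointing down it reaches from about 0.35 to 0.975 m from the base axis. Payload 4.9 kg.
Tool frame: the origin (TCP) lies midway between the tips of the shut fingers; the grasp point (between the pads) lies 19 mm behind it; z points along the fingers, y is the direction in which the jaws open and shut (so a half turn about z gives the same grasp; the last joint's range is limited). The gripper opens to 85 mm and grips with 20 to 120 N. Pads are 22 mm wide; open, the fingers measure 114 mm over their backs; the gripper's body (76 mm by 85 mm) begins 54 mm behind the grasp point. The pads swing forward as they close: fully open they stand 13 mm farther back than shut.
Start: joints at [1.127, 0.053, 1.613, -0, 1.476, -0.119], TCP at [0.199, 0.592, 0.231] pointing down, gripper open.
Joint ranges: [-3.01, 3.01], [-1.01, 2.22], [0.06, 2.58], [-1.02, 4.17], [0.09, 2.62], [-3.14, 3.14]. Speed limits (rad/s): [2.57, 2.57, 3.14, 3.14, 3.14, 3.14].

## Interface

Orientations are given as a unit quaternion [w, x, y, z].
In Python, from plant import manip, cams gives the robot as it stands.
- The arm moves only by the tool jog_arm, never from a script. Its argument "targets" is a list of rows, each a list of 4 numbers: the shift along the tool's x, y, z in m, then the turn about the tool's z in degrees. A call has 1 to 5 rows; each row is the pose to reach, as a shift and turn from the pose commanded when the call began, along the tool's axes at that moment; what a row does not reach only later rows make up. A row lasts 1/12 s, in which the tool goes at most 41.7 mm and 7.16 degrees, less where a joint would pass 70% of its speed; a pose out of reach is approached as far as the arm can. A call with a gripper value outside its range is refused whole. "fingers" is the opening, from 0 (shut) to 1 (fully open), set as the call begins (left out, the last holds). The fingers move at their own pace and stop on an object; the grip force is fixed at half the most. Time passes only in rows, so rows that repeat a pose let the fingers close. It gives the time, the measured TCP pose, the force and the opening at its end, in the units of the state.
- manip.state(): the state, without advancing time (a new reading comes with each control period).
- cams.grab_frame(name): name is "side" or "top"; returns the picture (480x640x3 uint8, red, green, blue); there is no depth.
- cams.get_calibration(name): a dict with "camera_matrix" (3x3 intrinsics, pixels), "cam_to_world" (4x4, takes a point from camera to world coordinates). Camera axes: x right, y up, looking along -z (the intrinsics and any distortion apply to the point x, -y, -z); pixel columns grow to the right and rows downward; lengths in m; the calibration is good to about 2 mm. A picture is of the moment at which its call begins. get_calibration takes no time and is no camera call.
- manip.job_done(): hands the job in, once; it reports no verdict.
The state is a dict: "time": time; "joint_pos": joint angles; "joint_vel": joint speeds; "joint_efforts": joint torques, N m; "tool_pos": TCP position; "tool_rot": TCP orientation; "contact_force": force on the tool from outside, world axes, zero at the start; "ft_torque": the same for the moment, N m; "gripper_width": opening from 0.0 (shut) to 1.0 (fully open).
Only numpy, scipy, OpenCV 4.12 (cv2) and the standard library are available. Lean on these libraries where they do the work, as an engineer would, in place of code of your own. Each camera call takes 0.05 s, during which the arm holds its last target. There are 200 camera calls.

## Working session

There is one attempt and no reset: what is moved stays moved. The work goes in short steps, Python scripts to look and compute and a tool call to move; the robot and the scene stay as the last step left them, time stands still between calls to the robot, and variables do not carry over. Pictures are saved under pics/ and viewed, about 8 in all and at most 12, crops included, and the job is handed in when it is done.

Besides the shell and the picture viewer there is one more tool, called after "Emit:" as name([rows], argument=value, ...), one row to a line, values as JSON. jog_arm: Moves the arm, as the interface text tells. Its arguments: {"type":"object","properties":{"targets":{"type":"array"},"fingers":{"type":"number"}},"required":["targets"]}

```bash
mkdir -p pics; ls; python3 - <<'E'
from plant import manip, cams
import cv2,numpy as np
for n in("top","side"):
    f=cams.grab_frame(n); cv2.imwrite(f"pics/{n}0.png",f[:,:,::-1])
    c=cams.get_calibration(n); print(n,c)
s=manip.state();print(s)
E
```

```text
pics
top {'camera_matrix': array([[518.99812275,   0.        , 320.451015  ],
       [  0.        , 518.99812275, 236.01979926],
       [  0.        ,   0.        ,   1.        ]]), 'cam_to_world': array([[-2.60893019e-02,  9.87840679e-01, -1.53264935e-01,
         3.85121823e-01],
       [-9.99647884e-01, -2.65233320e-02, -7.87596521e-04,
        -6.22624390e-02],
       [-4.84311664e-03,  1.53190420e-01,  9.88184820e-01,
         1.06462407e+00],
       [ 0.00000000e+00,  0.00000000e+00,  0.00000000e+00,
         1.00000000e+00]])}
side {'camera_matrix': array([[545.90678115,   0.        , 317.41639988],
       [  0.        , 545.90678115, 234.22396105],
       [  0.        ,   0.        ,   1.        ]]), 'cam_to_world': array([[ 0.96099287,  0.20584293, -0.18471979,  0.31140952],
       [-0.27646989,  0.69671343, -0.66193262, -0.80584629],
       [-0.00755739,  0.68718199,  0.72644601,  0.94768575],
       [ 0.        ,  0.        ,  0.        ,  1.        ]])}
{'time': 0.1, 'joint_pos': array([ 1.12701107e+00,  5.32990564e-02,  1.61413200e+00, -3.57453339e-06,
        1.47596881e+00, -1.18988674e-01]), 'joint_vel': array([ 9.25244089e-05, -8.21374386e-04, -2.97023947e-03,  1.55953155e-03,
        1.04464095e-04,  5.40448658e-05]), 'joint_efforts': array([ 2.47258968e-04, -3.94899273e+01, -3.71363997e+01, -7.02999660e-05,
        3.84012747e-03,  2.59977605e-05]), 'tool_pos': array([0.19920598, 0.59182928, 0.23019559]), 'tool_rot': array([-2.49212931e-04,  1.61685169e-01,  9.86841978e-01, -8.68566466e-04]), 'contact_force': array([ 0.49908677, -0.68219854, -0.4116405 ]), 'ft_torque': array([ 0.02820044, -0.00751992,  0.03793222]), 'gripper_width': 0.9992858553521622}
```

View pics/top0.png

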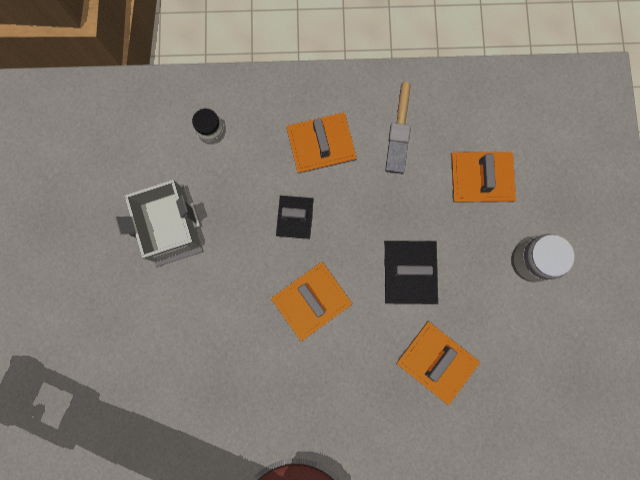

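View pics/side0.png

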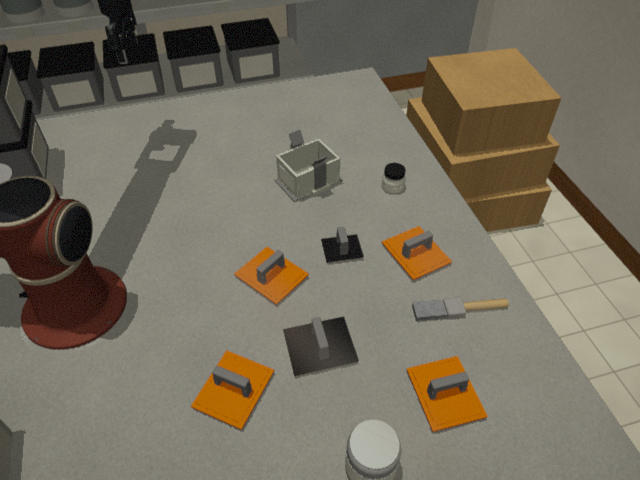

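The top view shows two loose black lids: a large one at (411,272) and a small one at (295,217). The large one, side view (321,345), is the one meant. The four orange look-alikes must stay put. The tub is at top (165,222), side (308,170). I'll make an enlarged crop and take first measurements.

```bash
cat > h.py <<'E'
import numpy as np,cv2
from plant import manip,cams
def ray(n,uv,z):
    c=cams.get_calibration(n);K=c["camera_matrix"];T=c["cam_to_world"]
    d=np.linalg.inv(K)@np.array([uv[0],uv[1],1.]);d=T[:3,:3]@(d*[1,-1,-1]);o=T[:3,3]
    return o+d*(z-o[2])/d[2]
def proj(n,p):
    c=cams.get_calibration(n);K=c["camera_matrix"];T=c["cam_to_world"]
    q=T[:3,:3].T@(np.array(p)-T[:3,3]);q=K@(q*[1,-1,-1]);return q[:2]/q[2]
def big(img,x,y,w,h,s): return cv2.resize(img[y:y+h,x:x+w],None,fx=s,fy=s,interpolation=cv2.INTER_CUBIC)
def blob(n,img,mask,near):
    cs,_=cv2.findContours(mask.astype(np.uint8),0,2)
    return [c for c in cs if cv2.contourArea(c)>80 and cv2.pointPolygonTest(cv2.convexHull(c),near,False)>=0]
E
python3 - <<'E'
from h import *
t=cv2.imread("pics/top0.png");s=cv2.imread("pics/side0.png")
a=big(t,110,170,100,100,4);b=big(t,365,225,100,100,4)[:200*2];
c=big(s,265,120,100,50+50,4)[:200+200];d=big(s,270,300,100,100,4)
cv2.imwrite("pics/crop1.png",np.vstack([np.hstack([a,b]),np.hstack([c,d])])[:, :]) 
m=cv2.resize(np.vstack([np.hstack([a,b]),np.hstack([c,d])]),(600,600));cv2.imwrite("pics/crop1.png",m)
g=t.max(2)
for c in blob("top",t,g<60,(411,260)):
    r=cv2.minAreaRect(c);bx=cv2.boxPoints(r)
    P=np.array([ray("top",p,.014) for p in bx]);print("plate",r,P[:,:2].mean(0),P[:,:2])
roi=np.zeros(g.shape,bool);roi[255:290,388:436]=1
for c in blob("bar",t,(g>70)&roi,(414,270)):
    r=cv2.minAreaRect(c);P=np.array([ray("top",p,.058) for p in cv2.boxPoints(r)]);print("bar",r,P[:,:2].mean(0),P[:,:2])
E
```

```text
plate ((410.6167907714844, 272.00640869140625), (62.85793685913086, 52.226078033447266), 89.04515838623047) [ 0.47004158 -0.24204236] [[ 0.534251   -0.19098718]
 [ 0.53318903 -0.29769068]
 [ 0.40585646 -0.29211659]
 [ 0.40686981 -0.187375  ]]
bar ((414.5, 270.0), (8.0, 35.0), 90.0) [ 0.46962399 -0.24222859] [[ 0.47829717 -0.20867552]
 [ 0.47649221 -0.27661893]
 [ 0.46095548 -0.27570161]
 [ 0.46275111 -0.20791832]]
```

View pics/crop1.png

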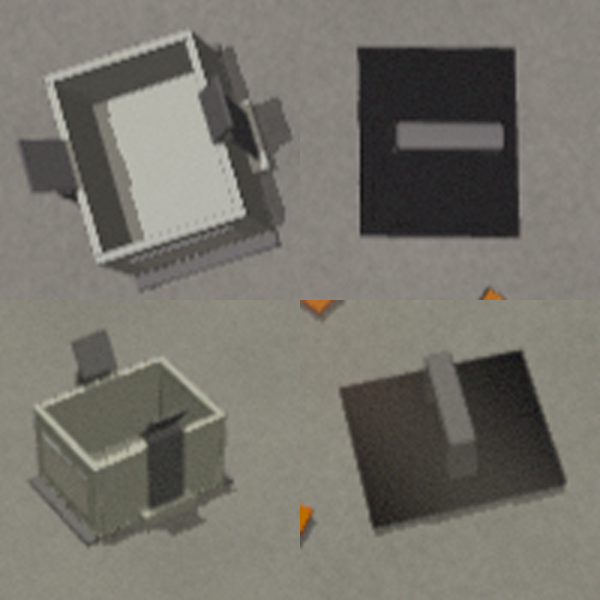

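Crop: the large lid's plate measures about 127 x 106 mm, so it is the one meant; its grip bar runs along y. The tub's four rim corners are clear in both views. Next I'll locate the tub from those corners.

```bash
python3 - <<'E'
from h import *
for n,o,cr in(("top",(110,170),[(47,77),(192,32),(244,216),(101,263)]),("side",(265,120),[(36,107),(163,58),(224,114),(97,170)])):
    P=np.array([ray(n,(o[0]+x/3-.3,o[1]+y/3-.3),.08)[:2] for x,y in cr])
    print(n,P.round(4).tolist(),P.mean(0))
    for i in range(4):
        e=P[(i+1)%4]-P[i];print(np.linalg.norm(e).round(4),np.degrees(np.arctan2(e[1],e[0])).round(2))
for v in(300,): print("bar side",[ray("side",(270+x/3,300+(y-300)/3),.058)[:2] for x,y in((425,355),(453,351),(475,440),(447,445))])
from scipy.spatial.transform import Rotation as R
q=manip.state()["tool_rot"];print(R.from_quat(q[[1,2,3,0]]).as_matrix().round(3))
E
```

```text
top [[0.6281, 0.3161], [0.6556, 0.2225], [0.5335, 0.1871], [0.5057, 0.2779]] [0.58070789 0.2508832 ]
0.0976 -73.64
0.1272 -163.84
0.095 107.04
0.1283 17.36
side [[0.5091, 0.2787], [0.631, 0.3135], [0.6585, 0.2243], [0.5381, 0.185]] [0.5841856  0.25038273]
0.1268 15.96
0.0933 -72.85
0.1267 -161.94
0.098 107.18
bar side [array([ 0.65177537, -0.26490594]), array([ 0.67051418, -0.26713337]), array([ 0.65681248, -0.33287284]), array([ 0.63861758, -0.33128735])]
[[-0.948  0.319 -0.001]
 [ 0.319  0.948 -0.002]
 [ 0.    -0.002 -1.   ]]
```

```bash
cat >> h.py <<'E'
from scipy.spatial.transform import Rotation as R
def to(p,yaw,s=None):
    "tool-axis shift and turn from current pose to TCP world p with tool y at yaw deg"
    s=s or manip.state();q=s["tool_rot"];M=R.from_quat(q[[1,2,3,0]]).as_matrix()
    a=np.degrees(np.arctan2(M[1,1],M[0,1]));t=-(yaw-a+180)%360-0
    t=-(((yaw-a)+180)%360-180)
    print("shift",(M.T@(np.array(p)-s["tool_pos"])).round(4),"turn",round(t,2),"t",s["time"])
E
python3 -c "
from h import *
to((.45,.1,.23),30); to((.47,-.242,.23),-1.4)"
```

```text
shift [-0.3946 -0.3861  0.0008] turn 41.39 t 0.1
shift [-0.5227 -0.7038  0.0013] turn 72.79 t 0.1
```

Emit:
jog_arm([
  [-0.39,-0.38,0,40],
  [-0.39,-0.38,0,40],
  [-0.39,-0.38,0,40],
  [-0.39,-0.38,0,40],
  [-0.39,-0.38,0,40],
], fingers=1)

```text
time: 0.52
tool_pos: [0.2945, 0.405, 0.2306]
tool_rot: [-0.0, 0.46, 0.888, -0.0]
contact_force: [1.7, -0.2, -0.3]
gripper_width: 0.997
```

```bash
python3 -c "
from h import *
print(manip.state()['tool_pos']);to((.45,.05,.23),0); to((.47,-.242,.2),-1.4)"
```

```text
[0.29454693 0.40504284 0.23063516]
shift [-0.3796 -0.0782  0.0008] turn 35.28 t 0.5167
shift [-0.6295 -0.2305  0.031 ] turn 36.68 t 0.5167
```

Emit:
jog_arm([
  [-0.38,-0.08,0,34],
  [-0.38,-0.08,0,34],
  [-0.38,-0.08,0,34],
  [-0.38,-0.08,0,34],
  [-0.38,-0.08,0,34],
])

```text
time: 0.93
tool_pos: [0.3782, 0.2142, 0.231]
tool_rot: [0.0, 0.699, 0.715, 0.0]
contact_force: [0.5, 0.2, -0.3]
gripper_width: 1.002
```

```bash
python3 -c "
from h import *
print(manip.state()['tool_pos']);to((.47,-.242,.18),-1.4)"
```

```text
[0.37818207 0.21420502 0.23095018]
shift [-0.4581  0.0816  0.051 ] turn 2.68 t 0.9333
```

Emit:
jog_arm([
  [-0.45,0.08,0.05,2.7],
  [-0.45,0.08,0.05,2.7],
  [-0.45,0.08,0.05,2.7],
  [-0.45,0.08,0.05,2.7],
  [-0.45,0.08,0.05,2.7],
])

```text
time: 1.35
tool_pos: [0.4197, 0.0113, 0.2082]
tool_rot: [0.0, 0.714, 0.7, 0.0]
contact_force: [1.4, -0.5, -0.2]
gripper_width: 1.0
```

```bash
python3 -c "
from h import *
print(manip.state()['tool_pos']);to((.47,-.242,.15),-1.4)"
```

```text
[0.41969257 0.0113393  0.20822488]
shift [-0.2523  0.0552  0.0582] turn 0.28 t 1.35
```

Emit:
jog_arm([
  [-0.25,0.055,0.055,0],
  [-0.25,0.055,0.055,0],
  [-0.25,0.055,0.055,0],
  [-0.25,0.055,0.055,0],
  [-0.25,0.055,0.055,0],
])

```text
time: 1.77
tool_pos: [0.4595, -0.1885, 0.1641]
tool_rot: [-0.0, 0.714, 0.7, 0.0]
contact_force: [0.4, 0.1, 0.5]
gripper_width: 0.999
```

Emit:
jog_arm([
  [-0.045,0.01,0.01,0],
  [-0.045,0.01,0.01,0],
  [-0.045,0.01,0.01,0],
  [-0.045,0.01,0.01,0],
])

```text
time: 2.1
tool_pos: [0.4686, -0.2313, 0.1543]
tool_rot: [-0.001, 0.714, 0.7, 0.0]
contact_force: [-0.6, 0.3, 0.2]
gripper_width: 0.999
```

```bash
python3 - <<'E'
from h import *
print(manip.state()['tool_pos']);to((.47,-.242,.03),-1.4)
t=cams.grab_frame("top")[:,:,::-1];s=cams.grab_frame("side")[:,:,::-1]
cv2.imwrite("pics/b.png",np.hstack([big(t,350,200,130,150,3),big(s,250,230,130,150,3)]))
for n in("top","side"):
  print(n,proj(n,(.47,-.242,.058)))
E
```

```text
[ 0.46858076 -0.2312572   0.15427736]
shift [-0.0109  0.0018  0.1243] turn 0.24 t 2.1
top [414.36898705 269.80512704]
side [319.10357406 330.97895694]
```

View pics/b.png

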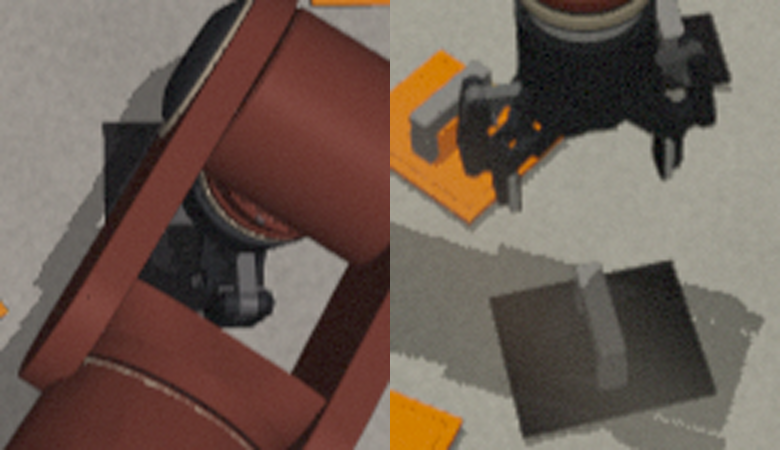

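Side view: bar top centre at about (320,332), against a predicted (319,331). The two agree to about 2 mm, so I'll descend.

Emit:
jog_arm([
  [-0.011,0.003,0.03,0],
  [-0.011,0.003,0.065,0],
  [-0.011,0.003,0.095,0],
  [-0.011,0.003,0.115,0],
  [-0.011,0.003,0.124,0],
])

```text
time: 2.62
tool_pos: [0.4699, -0.2398, 0.0279]
tool_rot: [-0.003, 0.713, 0.701, -0.0]
contact_force: [-0.0, 0.2, 0.8]
gripper_width: 1.002
```

Emit:
jog_arm([
  [0,0,0,0],
  [0,0,0,0],
  [0,0,0,0],
  [0,0,0,0],
  [0,0,0,0],
], fingers=0)

```text
time: 3.03
tool_pos: [0.473, -0.2434, 0.0328]
tool_rot: [0.002, 0.714, 0.7, 0.0]
contact_force: [0.4, 0.5, 0.5]
gripper_width: 0.299
```

Emit:
jog_arm([
  [0,0,0,0],
  [0,0,0,0],
  [0,0,0,0],
  [0,0,0,0],
  [0,0,0,0],
])

```text
time: 3.45
tool_pos: [0.4731, -0.2435, 0.0326]
tool_rot: [0.001, 0.714, 0.7, 0.0]
contact_force: [0.5, 0.5, 6.6]
gripper_width: 0.193
```

Emit:
jog_arm([
  [0,0,-0.01,0],
  [0,0,-0.03,0],
  [0,0,-0.06,0],
  [0,0,-0.1,0],
  [0,0,-0.14,0],
])

```text
time: 3.87
tool_pos: [0.4703, -0.2417, 0.1709]
tool_rot: [-0.002, 0.714, 0.7, -0.0]
contact_force: [0.5, -1.2, -0.6]
gripper_width: 0.197
```

Emit:
jog_arm([
  [0,0,-0.04,0],
  [0,0,-0.07,0],
  [0,0,-0.07,0],
  [0,0,-0.07,0],
])

```text
time: 4.2
tool_pos: [0.4725, -0.2433, 0.2437]
tool_rot: [0.002, 0.714, 0.7, 0.0]
contact_force: [-0.5, 0.6, -2.2]
gripper_width: 0.197
```

```bash
python3 - <<'E'
from h import *
s=manip.state();print(s['tool_pos'],s['gripper_width'],s['contact_force'],s['ft_torque'])
to((.5825,.2505,.24),16.9+0)
t=cams.grab_frame("top")[:,:,::-1];s=cams.grab_frame("side")[:,:,::-1]
cv2.imwrite("pics/c.png",np.hstack([big(t,350,180,130,150,3),big(s,240,180,130,150,3)]))
E
```

```text
[ 0.47249584 -0.24325838  0.24366999] 0.19660075650687717 [-0.51029877  0.58836507 -2.2275625 ] [-0.02690649  0.0217851  -0.00579902]
shift [0.4958 0.1003 0.0027] turn -18.03 t 4.2
```

View pics/c.png

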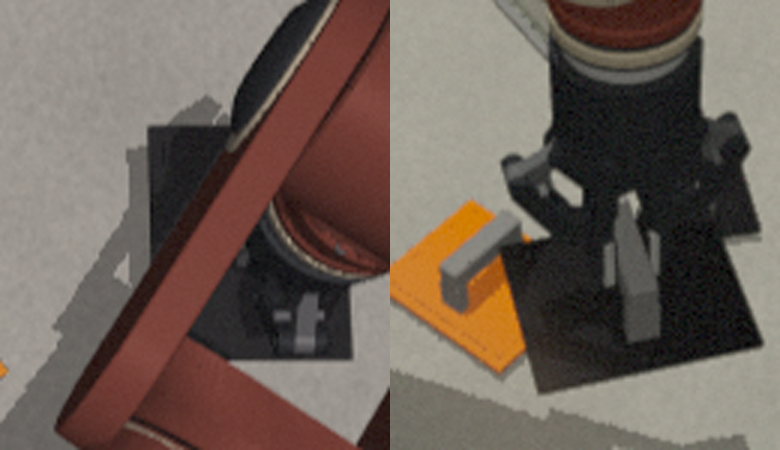

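Lid held level (opening 0.197, about 17 mm). Now I'll carry it to the tub.

Emit:
jog_arm([
  [0.495,0.1,0,-18],
  [0.495,0.1,0,-18],
  [0.495,0.1,0,-18],
  [0.495,0.1,0,-18],
  [0.495,0.1,0,-18],
])

```text
time: 4.72
tool_pos: [0.5156, -0.0373, 0.2378]
tool_rot: [-0.002, 0.596, 0.803, -0.001]
contact_force: [0.7, -0.5, -1.2]
gripper_width: 0.201
```

```bash
python3 -c "
from h import *
print(manip.state()['tool_pos']);to((.5825,.2505,.24),16.9)"
```

```text
[ 0.51558439 -0.03726777  0.23780942]
shift [ 0.256   0.1474 -0.0022] turn -0.05 t 4.7167
```

Emit:
jog_arm([
  [0.256,0.147,0,0],
  [0.256,0.147,0,0],
  [0.256,0.147,0,0],
  [0.256,0.147,0,0],
  [0.256,0.147,0,0],
])

```text
time: 5.13
tool_pos: [0.5624, 0.1656, 0.2376]
tool_rot: [-0.002, 0.596, 0.803, -0.002]
contact_force: [0.4, -1.0, -1.0]
gripper_width: 0.195
```

```bash
python3 -c "
from h import *
print(manip.state()['tool_pos']);to((.5825,.2505,.2),16.9)"
```

```text
[0.56235703 0.1656168  0.23759397]
shift [0.0753 0.0441 0.0374] turn -0.01 t 5.1333
```

Emit:
jog_arm([
  [0.073,0.043,0,0],
  [0.073,0.043,0.02,0],
  [0.073,0.043,0.045,0],
  [0.073,0.043,0.045,0],
  [0.073,0.043,0.045,0],
])

```text
time: 5.55
tool_pos: [0.581, 0.2456, 0.1906]
tool_rot: [-0.003, 0.595, 0.804, -0.004]
contact_force: [0.2, -0.7, -0.4]
gripper_width: 0.197
```

```bash
python3 - <<'E'
from h import *
s=manip.state();print(s['tool_pos'],s['tool_rot'])
to((.5825,.2505,.104),16.9)
t=cams.grab_frame("top")[:,:,::-1];s=cams.grab_frame("side")[:,:,::-1]
cv2.imwrite("pics/d.png",np.hstack([big(t,90,140,130,150,3),big(s,245,80,130,150,3)]))
E
```

```text
[0.58095689 0.24558761 0.19061931] [-0.00279785  0.59520395  0.80355967 -0.00403616]
shift [0.0043 0.0038 0.0866] turn 0.04 t 5.55
```

View pics/d.png

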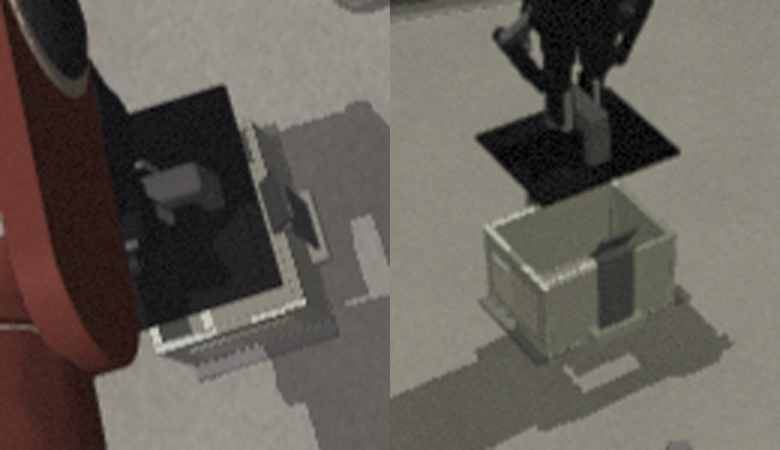

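The top view shows plate corners at crop (228,85), (283,285) and (147,325); the side view shows (475,137), (542,203) and (680,152). I'll compare the lid centre with the tub centre.

```bash
python3 - <<'E'
from h import *
z=.1906+.0155-.034
T=[ray("top",(90+x/3,140+y/3),z)[:2] for x,y in((228,85),(283,285),(147,325))]
S=[ray("side",(245+(x-390)/3,80+y/3),z-.003)[:2] for x,y in((475,137),(542,203),(680,152))]
for P in(T,S):
    print((P[0]+P[2])/2,[(np.linalg.norm(b-a).round(3),np.degrees(np.arctan2(*(b-a)[::-1])).round(1)) for a,b in zip(P,P[1:])])
to((.5825,.2505,.14),16.9)
E
```

```text
[0.58154864 0.2319869 ] [(np.float64(0.126), np.float64(-164.2)), (np.float64(0.081), np.float64(105.2))]
[0.58315072 0.24810609] [(np.float64(0.104), np.float64(-73.0)), (np.float64(0.126), np.float64(14.8))]
shift [0.0054 0.0007 0.0553] turn -0.07 t 5.65
```

Emit:
jog_arm([
  [0.004,0,0.01,0],
  [0.004,0,0.025,0],
  [0.004,0,0.04,0],
  [0.004,0,0.05,0],
  [0.004,0,0.05,0],
])

```text
time: 6.07
tool_pos: [0.5803, 0.2487, 0.1413]
tool_rot: [-0.002, 0.596, 0.803, -0.003]
contact_force: [-0.8, 0.4, -2.2]
gripper_width: 0.197
```

Emit:
jog_arm([
  [0,0,0.005,0],
  [0,0,0.01,0],
  [0,0,0.015,0],
  [0,0,0.02,0],
  [0,0,0.02,0],
])

```text
time: 6.48
tool_pos: [0.5826, 0.25, 0.1254]
tool_rot: [-0.0, 0.596, 0.803, 0.0]
contact_force: [-1.1, 0.8, -1.9]
gripper_width: 0.197
```

Emit:
jog_arm([
  [0,0,0.004,0],
  [0,0,0.008,0],
  [0,0,0.012,0],
  [0,0,0.016,0],
  [0,0,0.016,0],
])

```text
time: 6.9
tool_pos: [0.5822, 0.2498, 0.1087]
tool_rot: [-0.0, 0.596, 0.803, -0.0]
contact_force: [0.8, 1.6, -1.2]
gripper_width: 0.193
```

Emit:
jog_arm([
  [0,0,0.003,0],
  [0,0,0.005,0],
  [0,0,0.007,0],
  [0,0,0.007,0],
  [0,0,0.007,0],
])

```text
time: 7.32
tool_pos: [0.583, 0.2499, 0.1046]
tool_rot: [0.0, 0.596, 0.803, 0.0]
contact_force: [-3.3, -0.6, 6.5]
gripper_width: 0.198
```

Emit:
jog_arm([
  [0,0,0.002,0],
  [0,0,0.004,0],
  [0,0,0.004,0],
  [0,0,0.004,0],
])

```text
time: 7.65
tool_pos: [0.5842, 0.2503, 0.1046]
tool_rot: [0.001, 0.596, 0.803, 0.001]
contact_force: [-8.1, -1.8, 20.5]
gripper_width: 0.195
```

```bash
python3 - <<'E'
from h import *
s=manip.state();print(s['tool_pos'],s['contact_force'],s['ft_torque'])
t=cams.grab_frame("top")[:,:,::-1];s=cams.grab_frame("side")[:,:,::-1]
cv2.imwrite("pics/e.png",np.hstack([big(t,95,150,100,120,4),big(s,265,95,100,120,4)]))
E
```

```text
[0.58420875 0.25026212 0.10459345] [-8.05061918 -1.75677242 20.51610472] [-0.52818298  1.42801797  0.00243816]
```

View pics/e.png

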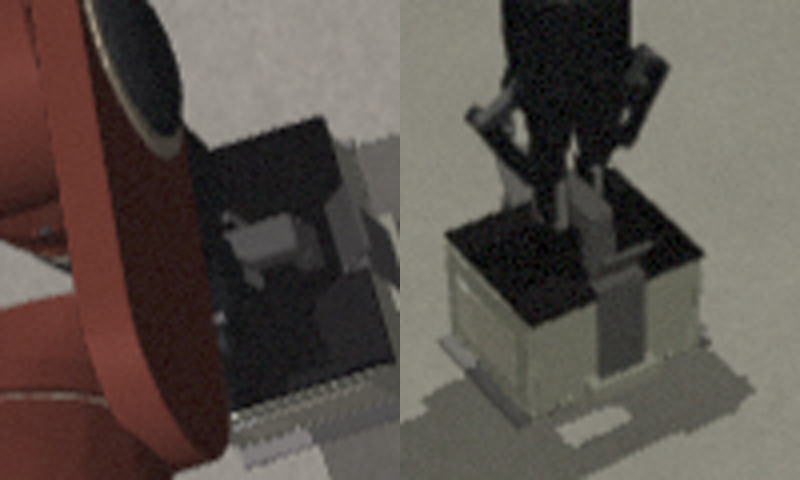

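The lid stopped hard at TCP z = 0.1046, against an expected home of about 0.1045. The near hook is upright over the edge. I'll push slightly more, relax, open and retreat.

Emit:
jog_arm([
  [0,0,0.002,0],
  [0,0,0.002,0],
  [0,0,0,0],
  [0,0,-0.003,0],
  [0,0,-0.003,0],
])

```text
time: 8.17
tool_pos: [0.5841, 0.2502, 0.1046]
tool_rot: [0.001, 0.596, 0.803, 0.001]
contact_force: [-1.1, 0.4, 9.9]
gripper_width: 0.201
```

Emit:
jog_arm([
  [0,0,0,0],
  [0,0,0,0],
  [0,0,0,0],
  [0,0,0,0],
  [0,0,0,0],
], fingers=1)

```text
time: 8.58
tool_pos: [0.5821, 0.2497, 0.101]
tool_rot: [-0.0, 0.596, 0.803, -0.001]
contact_force: [-0.5, -0.4, 0.0]
gripper_width: 0.891
```

Emit:
jog_arm([
  [0,0,0,0],
  [0,0,0,0],
  [0,0,0,0],
  [0,0,0,0],
])

```text
time: 8.92
tool_pos: [0.5826, 0.2498, 0.1019]
tool_rot: [-0.0, 0.596, 0.803, -0.0]
contact_force: [0.7, -0.7, 0.8]
gripper_width: 0.999
```

Emit:
jog_arm([
  [0,0,-0.02,0],
  [0,0,-0.06,0],
  [0,0,-0.1,0],
  [0,0,-0.14,0],
  [0,0,-0.16,0],
])

```text
time: 9.33
tool_pos: [0.5844, 0.2504, 0.2687]
tool_rot: [0.003, 0.596, 0.803, 0.003]
contact_force: [0.7, 0.5, 1.5]
gripper_width: 0.999
```

Emit:
jog_arm([
  [0.3,-0.15,0,0],
  [0.3,-0.15,0,0],
  [0.3,-0.15,0,0],
  [0.3,-0.15,0,0],
  [0.3,-0.15,0,0],
])

```text
time: 9.75
tool_pos: [0.438, 0.4021, 0.2622]
tool_rot: [0.0, 0.596, 0.803, 0.0]
contact_force: [0.3, 0.9, -1.0]
gripper_width: 1.0
```

Emit:
jog_arm([
  [0.15,-0.15,0,0],
  [0.15,-0.15,0,0],
  [0.15,-0.15,0,0],
  [0.15,-0.15,0,0],
])

```text
time: 10.08
tool_pos: [0.2905, 0.4803, 0.2621]
tool_rot: [-0.0, 0.596, 0.803, 0.0]
contact_force: [0.3, -0.3, 0.4]
gripper_width: 0.997
```

```bash
python3 - <<'E'
from h import *
s=manip.state();print(s['tool_pos'],s['contact_force'])
t=cams.grab_frame("top")[:,:,::-1];s=cams.grab_frame("side")[:,:,::-1]
cv2.imwrite("pics/f.png",np.hstack([big(t,110,160,100,120,4),big(s,265,95,100,120,4)]))
for n in("top","side"):
    print(n,"home bar top",proj(n,(.5825,.2505,.130)),"8mm high",proj(n,(.5825,.2505,.138)))
E
```

```text
[0.29045889 0.48032286 0.26207596] [ 0.29804438 -0.29582485  0.39726755]
top home bar top [150.03607716 212.35280867] 8mm high [148.59097176 211.48283783]
side home bar top [307.1134816  140.80574526] 8mm high [307.04403767 138.15601974]
```

View pics/f.png

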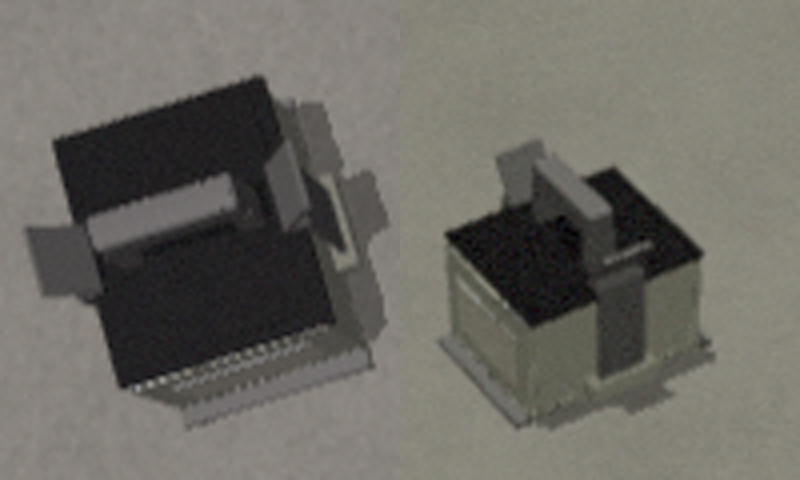

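Both views put the bar's top at home: side (308,142) against a predicted (307,141), and top (151,212.6) against (150,212.4). The plate lies flush on the rim and both hooks stand upright over its edges. I'll hand in.

```bash
python3 -c "
from plant import manip
print(manip.job_done(), manip.state()['time'])"
```

```text
the job is handed in; nothing more can be done
the job is handed in; nothing more can be done
```

I gripped the larger black lid by its bar and carried it to the tub. I pressed it straight down with about 20 N until it stopped hard at the home height (TCP z 0.1046 m, expected about 0.1045 m). Then I released it, backed off and handed the job in after about 10 s of robot time.

- **Last checks:** The bar's top is within about 1 px of the predicted home position in both views, and the plate looks flush on the rim. Both hooks look upright over the lid's edges, and the gripper was clear with almost no force reading.
- **Not measured:** I judged the hook angles by eye, and no click showed in the force readings between moves.
- **Disagreements:** The two cameras put the tub's middle about 3.5 mm apart in x, so I used their mean. On the way down, the top view put the lid's middle off by more than 15 mm because the arm hid one corner. Corrected for that, it agreed with the side view to about 6 mm.

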